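# Jack up the sagging corner of a centrifuge slab and hold it

### The arm

A 6-joint arm with a two-finger parallel gripper is mounted at the origin on a cart in front of the work surface, level with it; the furniture and walls round the work are solid. World frame = base frame: x ahead of the robot, y to its left, z up, the work surface at z = 0. Lengths are in m, angles in rad, forces in N, time in s.
With the tool pointing down it reaches from about 0.375 to 0.975 m from the base axis. Payload 3.8 kg.
Tool frame: the origin (TCP) lies on the centre line of the jaws, within the pads' length; the fingertips stand 25 mm ahead of it and the grasp point (between the pads) lies 6 mm ahead of it; z points along the fingers, y is the line along which they close (so a half turn about z gives the same grasp; the last joint's range is limited). The gripper opens to 85 mm and grips with 20 to 120 N. Pads are 22 mm wide; open, the fingers measure 114 mm over their backs; the gripper's body (76 mm by 85 mm) begins 54 mm behind the grasp point. The pads swing forward as they close: fully open they stand 13 mm farther back than shut.
Start: joints at [-1.163, 0.264, 1.604, -0, 1.274, -0.037], TCP at [0.29, -0.609, 0.256] pointing down, gripper open.
Joint ranges: [-2.63, 2.63], [-0.94, 2.18], [0.31, 2.57], [-1.31, 4.45], [0, 2.66], [-2.55, 2.55]. Speed limits (rad/s): [2.57, 2.57, 3.14, 3.14, 3.14, 3.14].

### API

Orientations are given as a rotation vector (axis times angle).
In Python, from workcell import bot gives the robot as it stands. The module is installed in compiled form; this text tells all that it offers.
- The arm moves only by the tool play_rows, never from a script. Its argument "commands" is a list that holds one entry, the list of rows, each a list of 7 numbers: the shift along the tool's x, y, z as a fraction of full scale, then the turn, a rotation vector about the tool's x, y, z as a fraction of full scale, then the closure, from -1 (fully open) to 1 (shut). A call has 1 to 8 rows; each row is the pose to reach, as a shift and turn from the pose commanded when the call began, along the tool's axes at that moment, turning the shorter way round; what a row does not reach only later rows make up. Full scale, the value 1, is 60 cm for a shift and 180 degrees for a turn. A row lasts 1/10 s, in which the tool goes at most 50 mm and 8.59 degrees, less where a joint would pass 70% of its speed; a pose out of reach is approached as far as the arm can. A call with a number of a shift or a turn outside -1 to 1 is refused whole. A call with a gripper value outside its range is refused whole. The fingers move at their own pace and stop on an object; "force" is the grip in N (left out, the last holds). Time passes only in rows, so rows that repeat a pose let the fingers close. It gives the time, the measured TCP pose, the force, the opening and the grip force at its end, in the units of the state.
- bot.read_state(): the state, without advancing time (a new reading comes with each control period).
- bot.read_camera(name): name is "scene" or "top" or "wrist"; returns the picture (400x640x3 uint8, blue, green, red); there is no depth.
- bot.camera_params(name): a dict with "fov_y" (degrees; the focal length in pixels is half the picture's height over the tangent of half this angle, whatever the lens; pixels are square), "cx", "cy" (the principal point, pixels), "rvec" (rotation vector, rad) and "tvec" (3), from world to camera coordinates, as OpenCV has them. Camera axes: x right, y down, z forward; pixel columns grow to the right and rows downward; lengths in m; the calibration is good to about 2 mm. A picture is of the moment at which its call begins: read the wrist's pose just before it. camera_params takes no time and is no camera call; for the wrist camera it gives the pose at the moment of the call.
- bot.finish_job(): hands the job in; it is judged then, once.
The state is a dict: "time": time; "q": joint angles; "joint_vel": joint speeds; "joint_torque": joint torques, N m; "tool_pos": TCP position; "tcp_rot": TCP orientation; "wrist_force": force on the tool from outside, world axes, zero at the start; "torque": the same for the moment, N m; "width": opening from 0.0 (shut) to 1.0 (fully open); "grip_force": force on a finger pad.
Only numpy, scipy, OpenCV 4.12 (cv2) and the standard library are available. Lean on these libraries where they do the work, as an engineer would, in place of code of your own. Each camera call takes 0.05 s, during which the arm holds its last target. There are 200 camera calls.

### The job

One of the two front rubber pads under the mini centrifuge's dark granite slab has gone flat, so that front corner has sagged. Stand the small blue lever jack on the bench with its saddle centred under the yellow lift lug at the sagging corner (leave the other lug alone), then pump the handle all the way down to lift the slab clear of the flat pad, and finish while still holding the handle down, because the jack drops as soon as its handle is let up and the pad is to be swapped meanwhile. Lift with the jack only, without shoving the slab about or disturbing the things lying round it.

Things in the scene. Friction and masses are not known exactly. Their poses are not given: they have to be found in the camera images.
- slab: Dark granite slab, 170 deep (x) x 240 wide (y) x 30 mm, a white mini centrifuge with clear dome fixed on it (97 mm high); 4 kg in all. Loose on three black rubber pads: two at the front, one mid-rear. Origin: centre of its underside, 40 mm above the bench when level; x to its rear, y to its left, z up. Its front (-x) faces roughly to the robot. Starts tilted 6 degrees, sunk at one front corner.
- lift_left (a point): Front left lift point: centre of the underside of a yellow steel lug, a flange 46 x 46 x 5 mm sticking out level from the slab's front face, black ring mark above and below. Slab frame x -107, y +70, z +12 mm. 52 mm above the bench when the slab is level; at the start about 37 mm at the sagging corner, 50 mm at the sound one.
- lift_right (a point): The same lift point at the slab's front right: in the slab frame at x -107, y -70, z +12 mm.
- slab_rear (a point): Point on the slab's underside over the rear pad: in the slab frame at x +58, y 0, z 0 mm. The slab rocks about this pad and the sound front pad.
- pad_flat: The flat pad: black rubber, 26 mm high, bulged to 58 mm across, fixed on the bench under the sagging front corner, left or right: below slab-frame x -50, y +80 or -80 mm, 58 mm behind that corner's lift point. Origin: centre of its underside. The sound pads are 40 mm high, 42 mm across, waisted.
- jack: Small blue lever toe jack, 0.7 kg, loose. Origin: underside of its base below the mast's axis; x the way its toe points, z up. Base 8 mm thick, 64 mm wide, x -72 to +67 mm. Mast: square post 30 x 30 mm, top at 128 mm. In front of the mast a steel toe slides up it, with a round black saddle at its end; behind it the handle rises at 30 degrees. Carry it by the upper mast, across any two faces.
- jack_grip (a point): Point on the axis of the jack's mast, 110 mm above its base, 18 mm below the mast's top: where to hold the jack to carry it.
- jack_saddle (a point): Centre of the top of the jack's round black rubber saddle (32 mm across): jack frame x +48, y 0 mm, 27 mm high with the handle up, 65 mm with it fully down (1 to 2 mm less under load). Rises straight up, 54 mm per rad of handle travel. The toe that carries it is 36 mm wide and reaches to x +64 mm.
- jack_handle (a joint): Angle of the jack's handle, rad: 0 = up (30 degrees above level, held by a light spring), 0.70 = fully down on its stop (10 degrees below level). Turns about a pin along the jack's y axis at jack frame x -30, z 70 mm. Fully down under the slab it needs about 4 to 6 N down on the grip; let go, it springs up and the load comes down: there is no catch.
- handle_grip (a point): Centre of the handle's grip, a black rubber bar 22 mm in diameter, 56 mm long, lying across the jack (along its y axis), 125 mm from the handle's pin. Handle up: jack frame x -138, z 132 mm; fully down: x -153, z 48 mm; it moves on the arc between.
- pad_new: Spare rubber pad, 40 mm high, 42 mm across, standing loose to the right of the work. Leave it. Origin: centre of its underside.
- timer: White bench timer, 62 x 62 x 20 mm, loose, on the left, in front of the big beige instrument. Leave it. Origin: centre of its underside.

How it is judged:
By the outcome, as a careful person would: the job done as asked, in the order asked, and still so for the second after the job is handed in, while the arm keeps its last pose, push and grip.
It also fails if it takes over 54 s, if anything falls off the work surface, if the arm or the gripper's body presses on something with over 40 N, if the wrist force passes 120 N, or if a joint passes its speed limit or range.

## Working session

There is one attempt and no reset: what is moved stays moved. The work goes in short steps, Python scripts to look and compute and a tool call to move; the robot and the scene stay as the last step left them, time stands still between calls to the robot, and variables do not carry over. Pictures are saved under pics/ and viewed, at most 13 in all, crops included, and the job is handed in when it is done.

Besides the shell and the picture viewer there is one more tool, called after ">>>" by a JSON object that holds its "name" and its "arguments", one argument or row to a line. play_rows: Moves the arm, as the interface text tells. Its arguments: {"type":"object","properties":{"commands":{"type":"array"},"force":{"type":"number"}},"required":["commands"]}

```bash
mkdir -p pics; cat > h.py <<'E'
import numpy as np, cv2
from workcell import bot
def cam(n):
    p=bot.camera_params(n); f=200/np.tan(np.radians(p['fov_y'])/2)
    R=cv2.Rodrigues(np.array(p['rvec'],float))[0]; t=np.array(p['tvec'],float)
    return f,p['cx'],p['cy'],R,t
def ray(c,u,v):
    f,cx,cy,R,t=c; d=R.T@np.array([(u-cx)/f,(v-cy)/f,1]); return -R.T@t,d
def onz(c,u,v,z):
    o,d=ray(c,u,v); return o+d*(z-o[2])/d[2]
def proj(c,P):
    f,cx,cy,R,t=c; q=R@np.array(P)+t; return f*q[0]/q[2]+cx,f*q[1]/q[2]+cy
E
python3 - <<'E'
from h import *
for n in ['scene','top']:
    im=bot.read_camera(n); cv2.imwrite(f'pics/{n}0.png',im)
    c=cam(n); print(n,c[0],-c[3].T@c[4],bot.camera_params(n))
s=bot.read_state(); print(s)
E
```

```text
scene 485.1054053289863 [-0.3538965  -1.07396654  0.63011783] {'fov_y': 44.81089914640731, 'cx': 320.8648305307499, 'cy': 196.76649761734532, 'rvec': array([ 1.85853012, -0.78411639,  0.54849369]), 'tvec': array([-0.55250927,  0.17593225,  1.15735764])}
top 433.3468829942568 [ 0.4725486  -0.25349433  1.14078473] {'fov_y': 49.548917846862054, 'cx': 313.9430364961087, 'cy': 200.4014386128552, 'rvec': array([ 2.20839564, -2.18053006,  0.06539459]), 'tvec': array([-0.26364124,  0.5326223 ,  1.11164658])}
{'time': 0.1, 'q': array([-1.16289640e+00,  2.64712051e-01,  1.60523769e+00,  1.32145510e-05,
        1.27368427e+00, -3.68950121e-02]), 'joint_vel': array([-0.00071641, -0.00312081, -0.0021094 , -0.0021462 , -0.00150052,
       -0.00029786]), 'joint_torque': array([ 1.50329065e-04, -5.16706467e+01, -3.68589807e+01, -1.01823787e-04,
        6.31393574e-03, -1.92720267e-05]), 'tool_pos': array([ 0.29019977, -0.60876534,  0.25506325]), 'tcp_rot': array([-3.06226187e+00, -6.92487938e-01,  5.71552497e-04]), 'wrist_force': array([ 0.39279085, -0.27183571, -0.04357235]), 'torque': array([ 0.03587515, -0.01520578,  0.03097637]), 'grip_force': 0.0, 'width': 0.9996850455973657}
```

View pics/scene0.png

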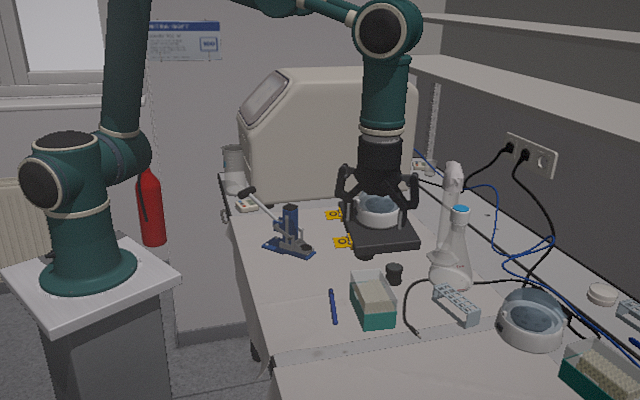

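View pics/top0.png

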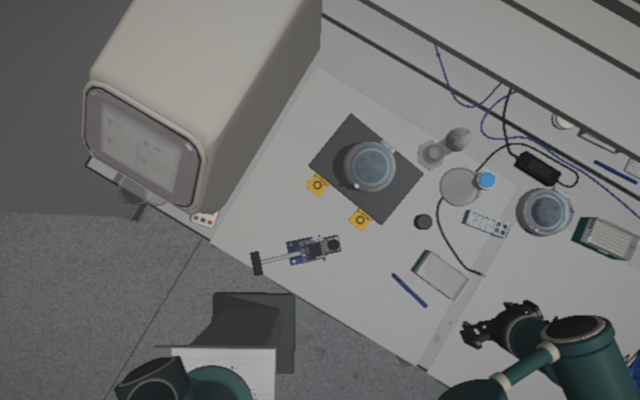

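The scene view shows the jack at about (290,232), lugs at (334,214) and (344,242). The top view shows the lugs at (317,184) and (360,220), and the jack with its mast near (318,248), saddle (334,244) and grip (256,262).

```bash
python3 - <<'E'
from h import *
S={}
for n in ['scene','top']:
    im=cv2.imread(f'pics/{n}0.png'); c=cam(n); hsv=cv2.cvtColor(im,cv2.COLOR_BGR2HSV)
    m=cv2.inRange(hsv,(18,120,110),(35,255,255))
    m=cv2.morphologyEx(m,cv2.MORPH_CLOSE,np.ones((7,7)))
    k,_,st,ce=cv2.connectedComponentsWithStats(m)
    L=[(ce[i],st[i]) for i in range(1,k) if st[i][4]>60]; S[n]=(c,[a[0] for a in L])
    for a in L: print(n,a)
    b=cv2.inRange(hsv,(100,90,40),(125,255,255)); k,_,st,ce=cv2.connectedComponentsWithStats(b)
    for i in range(1,k):
        if st[i][4]>25: print('blue',n,ce[i],st[i], onz(c,*ce[i],.0))
    x,y=(230,160) if n=='scene' else (240,150)
    cv2.imwrite(f'pics/{n}z.png',cv2.resize(im[y:y+130,x:x+200 if n=='scene' else x+200],None,fx=4,fy=4,interpolation=cv2.INTER_CUBIC))
def tri(a,b):
    A=[];B=[]
    for c,p in ((S['scene'][0],a),(S['top'][0],b)):
        o,d=ray(c,*p); d/=np.linalg.norm(d); M=np.eye(3)-np.outer(d,d); A.append(M);B.append(M@o)
    return np.linalg.solve(sum(A),sum(B))
for a in S['scene'][1]:
    for b in S['top'][1]: print(a,b,tri(a,b))
E
```

```text
scene (array([333.7       , 214.02666667]), array([325, 207,  18,  13, 150], dtype=int32))
scene (array([342.84020619, 241.43298969]), array([333, 233,  20,  15, 194], dtype=int32))
blue scene [187.11561866  26.15618661] [149  22  70   9 493] [4.41308896 6.52034336 0.        ]
blue scene [426.46774194 161.03225806] [414 148  29  29  62] [ 1.30466203 -0.11655051  0.        ]
blue scene [545.9004914  274.02825553] [463 184 177 184 814] [ 0.77764354 -0.78603668  0.        ]
blue scene [460.57831325 207.62650602] [453 204  16   8  83] [ 0.98630956 -0.44170901  0.        ]
blue scene [290.14563107 217.51456311] [274 208  24  28 206] [ 0.54509943 -0.11897638  0.        ]
blue scene [270.77631579 247.55263158] [262 244  19   9  76] [ 0.38283576 -0.21673631  0.        ]
blue scene [309.54761905 255.35714286] [304 251  12   9  42] [ 0.42700778 -0.31685612  0.        ]
blue scene [332.91780822 307.08219178] [329 289   9  36 146] [ 0.30567816 -0.50726498  0.        ]
blue scene [634.58490566 341.73584906] [629 338  11  10  53] [ 0.64735663 -1.00745614  0.        ]
top (array([317.25347222, 184.
[... 596 characters left out ...]
 0.415093  -0.2052568  0.       ]
blue top [298.30434783 259.28985507] [290 255  19  10  69] [ 0.38197141 -0.21793376  0.        ]
blue top [409.68595041 290.73553719] [393 274  34  33 121] [ 0.30402969 -0.5095746   0.        ]
blue top [635.52066116 371.94214876] [628 354  12  38 242] [ 0.10314367 -1.09409231  0.        ]
[333.7        214.02666667] [317.25347222 184.29166667] [ 0.57487798 -0.26476154  0.05144418]
[333.7        214.02666667] [359.90277778 219.08333333] [ 0.48106096 -0.35905839  0.11480184]
[342.84020619 241.43298969] [317.25347222 184.29166667] [ 0.59105637 -0.27426141 -0.03835636]
[342.84020619 241.43298969] [359.90277778 219.08333333] [ 0.48867196 -0.37425914  0.0395956 ]
```

View pics/topz.png

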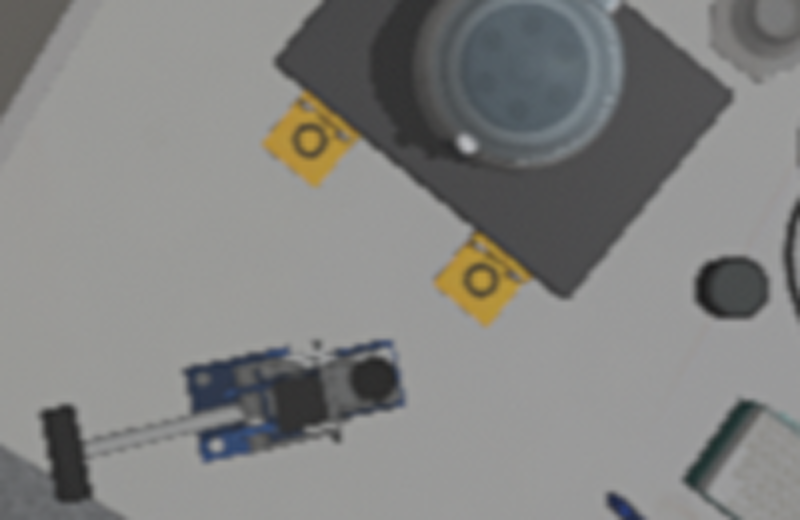

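View pics/scenez.png

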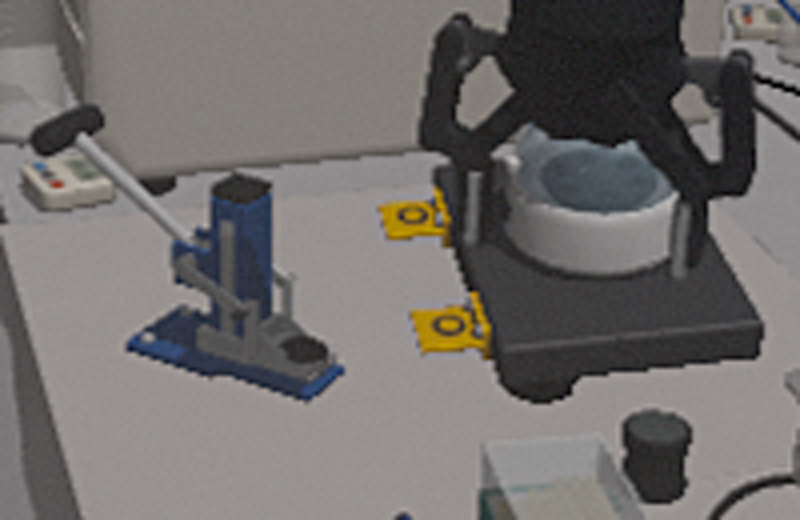

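The sagging corner is the right one: its lug top measures z≈0.040, against 0.051 on the left. Next I measure the jack and the slab frame.

```bash
cat >> h.py <<'E'
def yaw(d): return np.degrees(np.arctan2(d[1],d[0]))
def dest(pos,tyaw):
    "shift (frac) & turn (frac) in tool axes from present pose to TCP pos, tool down with y axis at yaw tyaw deg (either way)"
    s=bot.read_state(); R=cv2.Rodrigues(np.array(s['tcp_rot'],float))[0]
    for ty in (tyaw,tyaw+180):
        a=np.radians(ty); y=np.array([np.cos(a),np.sin(a),0]); z=np.array([0,0,-1.]); T=np.c_[np.cross(y,z),y,z]
        rv=cv2.Rodrigues(R.T@T)[0].ravel()
        if np.linalg.norm(rv)<=np.pi/2+1e-3: print('shift',np.round(R.T@(np.array(pos)-s['tool_pos'])/.6,4),'turn',np.round(rv/np.pi,4),'now',np.round(s['tool_pos'],4),'toolY',round(yaw(R[:,1]),2))
E
python3 - <<'E'
from h import *
c=cam('top')
l=onz(c,317.5,185.25,.055); r=onz(c,360.25,220,.042)
print('lugs',l,r,np.linalg.norm(l-r)); e=l-r; sx=yaw([e[1],-e[0]]); print('slab yaw',sx)
m=onz(c,315,250.5,.128); s=onz(c,333.25,245,.027); g=onz(c,256.25,263.25,.132+.009)
print('mast',m,'sad',s,'grip',g, np.linalg.norm((s-m)[:2]),np.linalg.norm((g-m)[:2]))
print('yaws',yaw(s-m),yaw(m-g),yaw(s-g))
n=onz(c,423,222,.04);print('padnew',n)
dest([m[0],m[1],.24],yaw(s-g)+90)
E
```

```text
lugs [ 0.5719716  -0.26520185  0.055     ] [ 0.48619417 -0.37474456  0.042     ] 0.1397368025630794
slab yaw -38.062722075860776
mast [ 0.41292972 -0.26044838  0.128     ] sad [ 0.42157173 -0.30768218  0.027     ] grip [ 0.38296464 -0.12613538  0.141     ] 0.048017876474871456 0.1376149997217108
yaws -79.63170015488069 -77.42333739526796 -77.99452659998073
padnew [ 0.48315909 -0.53440192  0.04      ]
shift [ 0.4344 -0.436   0.026 ] turn [-0.0005 -0.0005 -0.4251] now [ 0.2902 -0.6088  0.2551] toolY -64.52
```

>>> {"name": "play_rows", "arguments": {
  "commands": [
    [[0.4344, -0.436, 0.026, 0, 0, -0.425, -1], [0.4344, -0.436, 0.026, 0, 0, -0.425, -1], [0.4344, -0.436, 0.026, 0, 0, -0.425, -1], [0.4344, -0.436, 0.026, 0, 0, -0.425, -1], [0.4344, -0.436, 0.026, 0, 0, -0.425, -1], [0.4344, -0.436, 0.026, 0, 0, -0.425, -1], [0.4344, -0.436, 0.026, 0, 0, -0.425, -1], [0.4344, -0.436, 0.026, 0, 0, -0.425, -1]]
  ],
  "force": 40
}}

```text
time: 0.9
tool_pos: [0.4133, -0.2571, 0.2399]
tcp_rot: [-2.126, -2.31, -0.002]
wrist_force: [0.4, -0.4, -0.6]
width: 1.003
grip_force: 0.0
```

>>> {"name": "play_rows", "arguments": {
  "commands": [
    [[0, 0, 0, 0, 0, 0, -1], [0, 0, 0, 0, 0, 0, -1]]
  ]
}}

```text
time: 1.1
tool_pos: [0.4131, -0.2609, 0.2405]
tcp_rot: [-2.139, -2.301, 0.001]
wrist_force: [-0.1, -0.6, -0.1]
width: 0.999
grip_force: 0.0
```

```bash
python3 - <<'E'
from h import *
s=bot.read_state(); c=cam('wrist'); im=bot.read_camera('wrist'); cv2.imwrite('pics/w1.png',im)
for P in ([.4129,-.2604,.128],[.4216,-.3077,.027],[.383,-.1261,.132],[.4862,-.3747,.042],[.572,-.2652,.055]): print(np.round(proj(c,P)))
print(s['time'],s['q'],-c[3].T@c[4],c[0])
dest([.4129,-.2604,.116],12)
E
```

```text
[317. 205.]
[322. 218.]
[286.   6.]
[373. 280.]
[471. 199.]
1.1 [-6.13973628e-01 -8.24028230e-02  2.00957698e+00 -6.81338699e-04
  1.21453610e+00 -6.86525472e-01] [ 0.40840009 -0.18926483  0.357717  ] 305.36699574557537
shift [2.100e-03 1.000e-04 2.077e-01] turn [-0.0001  0.0002 -0.0438] now [ 0.413  -0.2616  0.2406] toolY 4.11
```

View pics/w1.png

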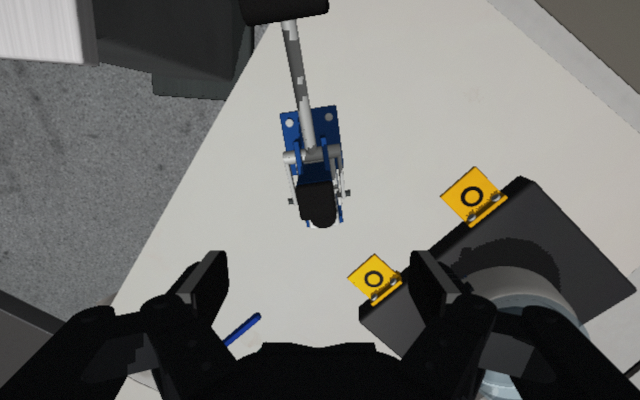

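The wrist view agrees with the estimates: lug rings at (374,279) and (472,196), jack mast near (317,195). I'll descend and grip.

>>> {"name": "play_rows", "arguments": {
  "commands": [
    [[0.002, 0, 0.05, 0, 0, -0.044, -1], [0.002, 0, 0.12, 0, 0, -0.044, -1], [0.002, 0, 0.18, 0, 0, -0.044, -1], [0.002, 0, 0.207, 0, 0, -0.044, -1], [0.002, 0, 0.207, 0, 0, -0.044, -1], [0.002, 0, 0.207, 0, 0, -0.044, 1], [0.002, 0, 0.207, 0, 0, -0.044, 1], [0.002, 0, 0.207, 0, 0, -0.044, 1]]
  ],
  "force": 60
}}

```text
time: 1.95
tool_pos: [0.4141, -0.261, 0.1182]
tcp_rot: [1.973, 2.441, 0.0]
wrist_force: [0.7, -0.4, -0.2]
width: 0.515
grip_force: 0.0
```

>>> {"name": "play_rows", "arguments": {
  "commands": [
    [[0, 0, 0, 0, 0, 0, 1], [0, 0, 0, 0, 0, 0, 1], [0, 0, 0, 0, 0, 0, 1], [0, 0, 0, 0, 0, 0, 1], [0, 0, 0, 0, 0, 0, 1]]
  ]
}}

```text
time: 2.45
tool_pos: [0.4133, -0.2607, 0.118]
tcp_rot: [1.972, 2.443, -0.002]
wrist_force: [-3.8, -1.6, 5.3]
width: 0.346
grip_force: 59.4
```

```bash
python3 - <<'E'
from h import *
im=bot.read_camera('top'); cv2.imwrite('pics/t2.png',cv2.resize(im[150:310,230:440],None,fx=3.5,fy=3.5,interpolation=cv2.INTER_CUBIC))
r=np.array([.4862,-.3747]); a=np.radians(-38); d=np.array([np.cos(a),np.sin(a)])
for k in (.048+.07,.048):
    p=r-k*d; print(k,p); dest([*p,.13],52); dest([*p,.121],52)
print(bot.read_state()['width'])
E
```

```text
0.11800000000000001 [ 0.39321473 -0.30205195]
shift [-0.0604 -0.0473 -0.02  ] turn [-2.000e-04  7.000e-04 -2.212e-01] now [ 0.4133 -0.2607  0.118 ] toolY 12.18
shift [-0.0604 -0.0473 -0.005 ] turn [-2.000e-04  7.000e-04 -2.212e-01] now [ 0.4133 -0.2607  0.118 ] toolY 12.18
0.048 [ 0.44837548 -0.34514825]
shift [-0.15    0.0274 -0.0197] turn [-2.000e-04  7.000e-04 -2.212e-01] now [ 0.4133 -0.2607  0.118 ] toolY 12.18
shift [-0.15    0.0274 -0.0047] turn [-2.000e-04  7.000e-04 -2.212e-01] now [ 0.4133 -0.2607  0.118 ] toolY 12.18
0.3459539611904652
```

View pics/t2.png

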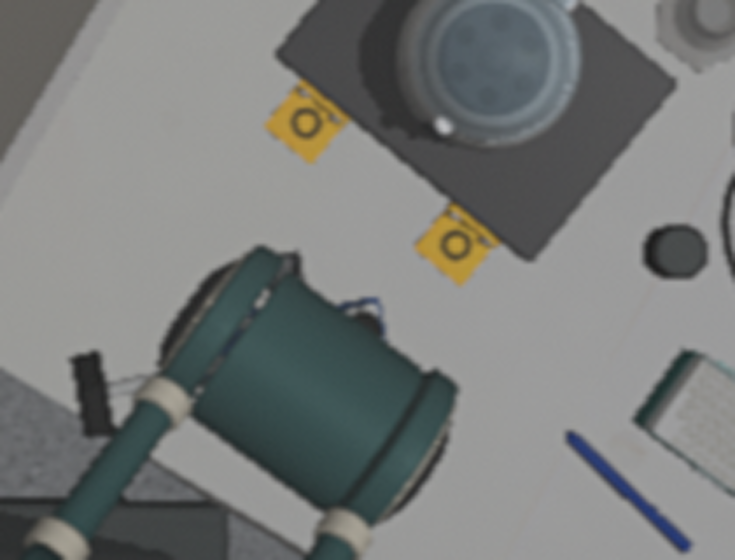

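Firm grip: 59 N at about 29.4 mm opening, and nothing else has been disturbed. Next: lift, turn to the slab's heading and go to a standoff in front of the lug.

>>> {"name": "play_rows", "arguments": {
  "commands": [
    [[0, 0, -0.03, 0, 0, 0, 1], [-0.015, -0.012, -0.035, 0, 0, -0.04, 1], [-0.03, -0.024, -0.035, 0, 0, -0.08, 1], [-0.045, -0.036, -0.035, 0, 0, -0.12, 1], [-0.06, -0.047, -0.035, 0, 0, -0.16, 1], [-0.06, -0.047, -0.035, 0, 0, -0.2, 1], [-0.06, -0.047, -0.025, 0, 0, -0.221, 1], [-0.06, -0.047, -0.01, 0, 0, -0.221, 1]]
  ]
}}

```text
time: 3.3
tool_pos: [0.3928, -0.3006, 0.1217]
tcp_rot: [-1.025, -2.97, -0.001]
wrist_force: [-0.9, -0.0, -5.9]
width: 0.346
grip_force: 60.8
```

>>> {"name": "play_rows", "arguments": {
  "commands": [
    [[0, 0, 0, 0, 0, 0, 1], [0, 0, 0, 0, 0, 0, 1]]
  ]
}}

```text
time: 3.5
tool_pos: [0.3924, -0.3001, 0.1214]
tcp_rot: [-1.025, -2.967, -0.002]
wrist_force: [0.3, 0.4, -5.8]
width: 0.345
grip_force: 60.7
```

```bash
python3 - <<'E'
from h import *
c=cam('wrist');im=bot.read_camera('wrist'); cv2.imwrite('pics/w3.png',im)
d=np.array([np.cos(np.radians(-38)),np.sin(np.radians(-38))])
s=bot.read_state();t=s['tool_pos']
print('pred lug',proj(c,[.4862,-.3747,.042]),'other',proj(c,[.572,-.2652,.055]),'saddle',proj(c,[*(t[:2]+.048*d),t[2]-.118+.027]))
p=np.array([.4862,-.3747])-.048*d; dest([*p,t[2]],52)
print(s['q'],s['time'],s['wrist_force'])
E
```

```text
pred lug (np.float64(316.2725749414433), np.float64(361.81694843148546)) other (np.float64(501.1383775405767), np.float64(375.3830808968342)) saddle (np.float64(317.31042663649083), np.float64(274.5008977544243))
shift [-1.187e-01 -1.400e-03 -1.000e-04] turn [ 0.     -0.0003 -0.0005] now [ 0.3928 -0.3005  0.122 ] toolY 51.9
[-7.03459309e-01  5.11498432e-02  2.11454364e+00  9.75555117e-05
  9.76991202e-01 -1.60939425e+00] 3.55 [-0.64254813  0.22635202 -7.52809412]
```

View pics/w3.png

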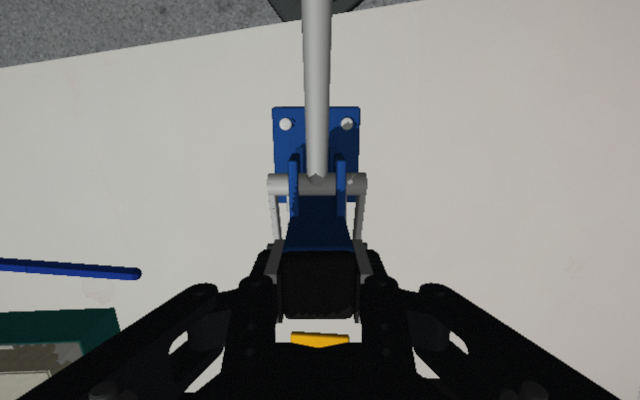

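The wrist view shows the jack held square, its mast at (318,285), with the outer edge of the right lug visible from (292,333) to (349,337). I'll check that edge for lateral offset.

```bash
python3 - <<'E'
from h import *
c=cam('wrist');im=cv2.imread('pics/w3.png')
a=np.radians(-38);d=np.array([np.cos(a),np.sin(a)]);n=np.array([-d[1],d[0]])
L=np.array([.4862,-.3747])
for k in(-.023,.023): print(proj(c,[*(L-.023*d+k*n),.0405+.0025*k/.023]))
m=cv2.inRange(cv2.cvtColor(im,cv2.COLOR_BGR2HSV),(18,120,110),(35,255,255))
for r in range(330,350,2):
    x=np.where(m[r])[0]; print(r,x.min() if len(x) else 0,x.max() if len(x) else 0)
for u,v in((292,332),(349,337)):
    P=onz(c,u,v,.0405)[:2]-L; print(P@d,P@n)
t=bot.read_state()['tool_pos'][:2]-L; print('tcp',t@d,t@n)
# mast top sides check
for u,v in((279,285),(356,285)):
    P=onz(c,u,v,.132)[:2]-L; print('mast',P@d,P@n)
E
```

```text
(np.float64(286.9738280470048), np.float64(332.64234178501977))
(np.float64(346.04505497179554), np.float64(337.09643990144207))
330 0 0
332 0 0
334 291 301
336 291 333
338 291 348
340 291 348
342 291 347
344 300 337
346 310 326
348 0 0
-0.025667954837444874 -0.01877572294525665
-0.020954810760125633 0.025574452159798696
tcp -0.11924571170631701 0.0009697920624323344
mast -0.12381121306752298 -0.013964717335475552
mast -0.12376700394262605 0.016702549104737518
```

>>> {"name": "play_rows", "arguments": {
  "commands": [
    [[-0.03, 0.0025, 0, 0, 0, 0, 1], [-0.06, 0.0025, 0, 0, 0, 0, 1], [-0.085, 0.0025, 0, 0, 0, 0, 1], [-0.105, 0.0025, 0, 0, 0, 0, 1], [-0.1185, 0.0025, 0, 0, 0, 0, 1], [-0.1185, 0.0025, 0, 0, 0, 0, 1], [-0.1185, 0.0025, 0.004, 0, 0, 0, 1], [-0.1185, 0.0025, 0.0065, 0, 0, 0, 1]]
  ]
}}

```text
time: 4.35
tool_pos: [0.4491, -0.3429, 0.118]
tcp_rot: [-1.024, -2.968, -0.001]
wrist_force: [-2.7, 1.8, 1.8]
width: 0.34
grip_force: 61.9
```

>>> {"name": "play_rows", "arguments": {
  "commands": [
    [[0, 0, 0, 0, 0, 0, 1]]
  ]
}}

```text
time: 4.45
tool_pos: [0.4494, -0.3431, 0.1183]
tcp_rot: [-1.024, -2.969, -0.001]
wrist_force: [-0.5, 0.0, -7.0]
width: 0.341
grip_force: 60.7
```

```bash
python3 - <<'E'
from h import *
c=cam('scene');im=bot.read_camera('scene');u,v=map(int,proj(c,[.486,-.375,.04])); print(u,v)
cv2.imwrite('pics/s4.png',cv2.resize(im[v-60:v+60,u-90:u+70],None,fx=5,fy=5,interpolation=cv2.INTER_CUBIC))
s=bot.read_state(); L=np.array([.4862,-.3747]);a=np.radians(-38);d=np.array([np.cos(a),np.sin(a)]);n=np.array([-d[1],d[0]])
t=s['tool_pos'];print(t,(t[:2]-L)@d,(t[:2]-L)@n,s['wrist_force'],s['tcp_rot'])
E
```

```text
342 241
[ 0.44946395 -0.34321394  0.11833226] -0.04833316130870137 0.0021943844158203328 [-0.69751274  0.55576598 -6.24050711] [-1.02432243e+00 -2.96928337e+00 -3.86708436e-04]
```

View pics/s4.png

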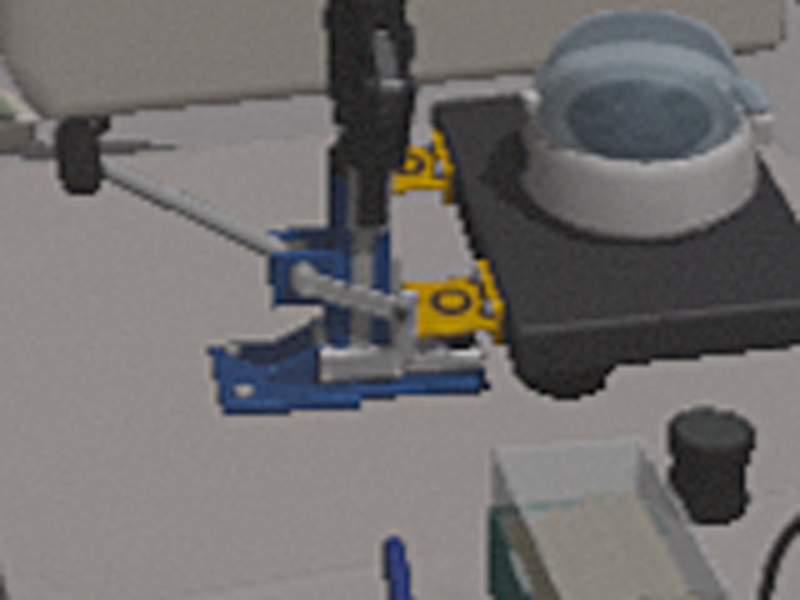

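The scene crop shows the toe under the right lug (ring at (451,300)). The wrist still carries the jack's weight, so I'll lower until that transfers, then release and rise.

>>> {"name": "play_rows", "arguments": {
  "commands": [
    [[0, 0, 0.002, 0, 0, 0, 1], [0, 0, 0.004, 0, 0, 0, 1], [0, 0, 0.004, 0, 0, 0, 1]]
  ]
}}

```text
time: 4.8
tool_pos: [0.4497, -0.3436, 0.118]
tcp_rot: [-1.024, -2.969, 0.0]
wrist_force: [-5.8, 1.8, 6.3]
width: 0.344
grip_force: 62.2
```

>>> {"name": "play_rows", "arguments": {
  "commands": [
    [[0, 0, 0, 0, 0, 0, -1], [0, 0, 0, 0, 0, 0, -1], [0, 0, 0, 0, 0, 0, -1], [0, 0, 0, 0, 0, 0, -1], [0, 0, 0, 0, 0, 0, -1], [0, 0, -0.05, 0, 0, 0, -1], [0, 0, -0.12, 0, 0, 0, -1], [0, 0, -0.2, 0, 0, 0, -1]]
  ]
}}

```text
time: 5.6
tool_pos: [0.4489, -0.3427, 0.2355]
tcp_rot: [-1.023, -2.966, -0.002]
wrist_force: [0.5, -0.4, -0.1]
width: 1.004
grip_force: 0.0
```

>>> {"name": "play_rows", "arguments": {
  "commands": [
    [[0.05, 0, -0.06, 0, 0, 0, -1], [0.12, 0, -0.06, 0, 0, 0, 1], [0.18, 0, -0.06, 0, 0, 0, 1], [0.18, 0, -0.06, 0, 0, 0, 1]]
  ]
}}

```text
time: 6.0
tool_pos: [0.3621, -0.2746, 0.2719]
tcp_rot: [-1.024, -2.968, -0.001]
wrist_force: [0.5, -0.1, 0.1]
width: 0.517
grip_force: 0.0
```

```bash
python3 - <<'E'
from h import *
s=bot.read_state();c=cam('wrist');im=bot.read_camera('wrist'); cv2.imwrite('pics/w5.png',im); cv2.imwrite('pics/t5.png',bot.read_camera('top'))
L=np.array([.4862,-.3747]);a=np.radians(-38);d=np.array([np.cos(a),np.sin(a)]);n=np.array([-d[1],d[0]])
print(s['time'],s['tool_pos'],s['q'])
for k,z in((0,.042),(-.023,.04),(-.048,.128),(-.186,.132)): print(k,proj(c,[*(L+k*d),z]))
E
```

```text
6.0 [ 0.36205179 -0.27456667  0.27189571] [-7.03658260e-01 -1.73533238e-01  2.03113515e+00 -2.38807345e-07
  1.28574831e+00 -1.61023579e+00]
0 (np.float64(315.80168960207874), np.float64(295.3639350123816))
-0.023 (np.float64(315.76316976819584), np.float64(278.87566236417035))
-0.048 (np.float64(315.03797658519386), np.float64(303.3965018566516))
-0.186 (np.float64(314.42694807982133), np.float64(165.66044647402234))
```

View pics/w5.png

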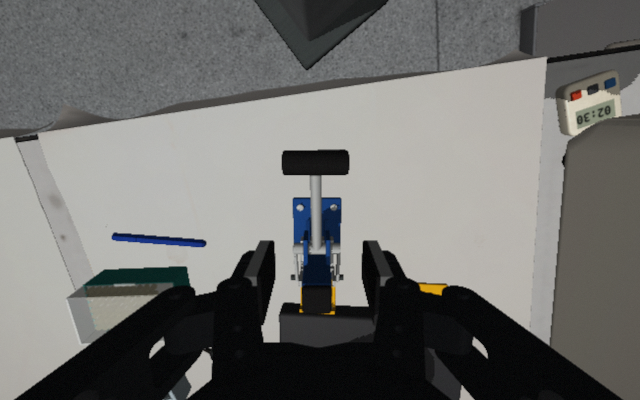

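The wrist view shows the jack released and upright, handle grip at (316,162), with the lug visible on both sides of the mast (cols 300–337). Lateral error and the grip position need numbers.

```bash
python3 - <<'E'
from h import *
L=np.array([.4862,-.3747]);a=np.radians(-38);d=np.array([np.cos(a),np.sin(a)]);n=np.array([-d[1],d[0]])
def loc(P): P=P[:2]-L; return np.round([P@d*1e3,P@n*1e3],1)
c=cam('wrist')
for nm,u,v,z in(('gripL',282,163,.132),('gripR',349,162,.132),('gripTop',315.5,151,.132),('gripBot',315.5,174,.132),('lugL',300.5,288,.040),('lugR',336.5,288,.042),('baseL',292.5,198,.008),('baseR',341.5,198,.008),('mastL',303,298,.128),('mastR',331,298,.128)): print(nm,loc(onz(c,u,v,z)))
im=cv2.imread('pics/t5.png');hsv=cv2.cvtColor(im,cv2.COLOR_BGR2HSV);m=cv2.inRange(hsv,(18,120,110),(35,255,255));m=cv2.morphologyEx(m,cv2.MORPH_CLOSE,np.ones((7,7)));k,_,st,ce=cv2.connectedComponentsWithStats(m);print([(ce[i],st[i]) for i in range(1,k) if st[i][4]>60])
cv2.imwrite('pics/t5z.png',cv2.resize(im[170:310,270:420],None,fx=4,fy=4,interpolation=cv2.INTER_CUBIC))
E
```

```text
gripL [-184.1  -27.7]
gripR [-184.9   29.2]
gripTop [-194.3    0.8]
gripBot [-174.6    0.7]
lugL [ -4.6 -20.1]
lugR [-5.8 26.7]
baseL [-117.5  -30.4]
baseR [-117.5   33.3]
mastL [-49.4 -12. ]
mastR [-49.4  15.6]
[(array([317.29065744, 184.28373702]), array([306, 173,  24,  23, 289], dtype=int32)), (array([359.75337838, 219.22972973]), array([349, 208,  23,  23, 296], dtype=int32))]
```

View pics/t5z.png

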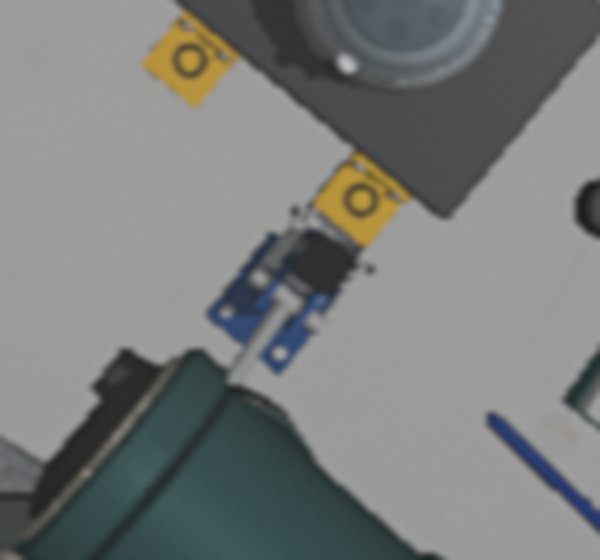

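The saddle is about 2 mm off centre under the lug. The slab hasn't moved: the lug blobs are at the same pixels. Next I go above the handle grip with shut fingers, closing line along the jack.

```bash
python3 - <<'E'
from h import *
L=np.array([.4862,-.3747]);a=np.radians(-38);d=np.array([np.cos(a),np.sin(a)]);n=np.array([-d[1],d[0]])
dest([*(L-.187*d+.001*n),.185],-38)
E
```

```text
shift [ 0.0521 -0.0023  0.1457] turn [4.000e-04 4.000e-04 4.997e-01] now [ 0.3648 -0.2769  0.2724] toolY 51.94
```

>>> {"name": "play_rows", "arguments": {
  "commands": [
    [[0.02, -0.002, 0, 0, 0, 0.04, 1], [0.052, -0.002, 0.0, 0, 0, 0.08, 1], [0.052, -0.002, 0, 0, 0, 0.13, 1], [0.052, -0.002, 0, 0, 0, 0.18, 1], [0.052, -0.002, 0, 0, 0, 0.225, 1], [0.052, -0.002, 0.0, 0, 0, 0.27, 1], [0.052, -0.002, 0.0, 0, 0, 0.315, 1], [0.052, -0.002, 0.0, 0, 0, 0.36, 1]]
  ],
  "force": 40
}}

```text
time: 6.9
tool_pos: [0.3408, -0.2597, 0.2722]
tcp_rot: [2.462, 1.951, 0.0]
wrist_force: [0.4, 0.0, -0.1]
width: -0.001
grip_force: 0.0
```

>>> {"name": "play_rows", "arguments": {
  "commands": [
    [[0, 0, 0.03, 0, 0, 0.045, 1], [0, 0, 0.08, 0, 0, 0.09, 1], [0, 0, 0.12, 0, 0, 0.14, 1], [0, 0, 0.145, 0, 0, 0.14, 1], [0, 0, 0.145, 0, 0, 0.14, 1], [0, 0, 0.145, 0, 0, 0.14, 1]]
  ]
}}

```text
time: 7.5
tool_pos: [0.3403, -0.2593, 0.1853]
tcp_rot: [-2.824, -1.376, 0.0]
wrist_force: [0.5, 0.4, -0.5]
width: 0.002
grip_force: 0.0
```

```bash
python3 - <<'E'
from h import *
L=np.array([.4862,-.3747]);a=np.radians(-38);d=np.array([np.cos(a),np.sin(a)]);n=np.array([-d[1],d[0]])
s=bot.read_state();print(s['time'],s['q'],s['width'],s['wrist_force'])
for th in (30,20,10,0,-5,-10,-12):
    t=np.radians(th); dest([*(L+(-.078-.125*np.cos(t))*d+.001*n),.07+.125*np.sin(t)+.036],-38)
E
```

```text
7.5 [-7.09364654e-01 -1.58934370e-01  2.18335854e+00  2.75714832e-05
  1.11764639e+00 -4.55557600e-02] 0.0017299352262482688 [ 0.52170022  0.41577125 -0.5445327 ]
shift [-0.0002 -0.0004  0.0279] turn [-0.0002 -0.     -0.0002] now [ 0.3403 -0.2593  0.1853] toolY -38.03
shift [-0.0002 -0.0158  0.0609] turn [-0.0002 -0.     -0.0002] now [ 0.3403 -0.2593  0.1853] toolY -38.03
shift [-0.0002 -0.0251  0.0959] turn [-0.0002 -0.     -0.0002] now [ 0.3403 -0.2593  0.1853] toolY -38.03
shift [-0.0002 -0.0283  0.1321] turn [-0.0002 -0.     -0.0002] now [ 0.3403 -0.2593  0.1853] toolY -38.03
shift [-0.0002 -0.0275  0.1503] turn [-0.0002 -0.     -0.0002] now [ 0.3403 -0.2593  0.1853] toolY -38.03
shift [-0.0002 -0.0251  0.1683] turn [-0.0002 -0.     -0.0002] now [ 0.3403 -0.2593  0.1853] toolY -38.03
shift [-0.0002 -0.0237  0.1754] turn [-0.0002 -0.     -0.0002] now [ 0.3403 -0.2593  0.1853] toolY -38.03
```

First to handle angle 10° above level, slowly, then check the force.

>>> {"name": "play_rows", "arguments": {
  "commands": [
    [[0, 0, 0.022, 0, 0, 0, 1], [0, -0.001, 0.03, 0, 0, 0, 1], [0, -0.006, 0.04, 0, 0, 0, 1], [0, -0.011, 0.05, 0, 0, 0, 1], [0, -0.016, 0.061, 0, 0, 0, 1], [0, -0.02, 0.073, 0, 0, 0, 1], [0, -0.023, 0.085, 0, 0, 0, 1], [0, -0.025, 0.096, 0, 0, 0, 1]]
  ]
}}

```text
time: 8.3
tool_pos: [0.3272, -0.249, 0.127]
tcp_rot: [-2.823, -1.375, 0.001]
wrist_force: [-3.2, 2.1, 4.7]
width: -0.0
grip_force: 2.3
```

```bash
python3 - <<'E'
from h import *
c=cam('scene');im=bot.read_camera('scene')
cv2.imwrite('pics/s6.png',cv2.resize(im[160:290,230:400],None,fx=4,fy=4,interpolation=cv2.INTER_CUBIC))
s=bot.read_state();print(s['tool_pos'],s['wrist_force'])
E
```

```text
[ 0.32692717 -0.24875707  0.12604942] [-0.66432838  0.76651283  2.5613333 ]
```

View pics/s6.png

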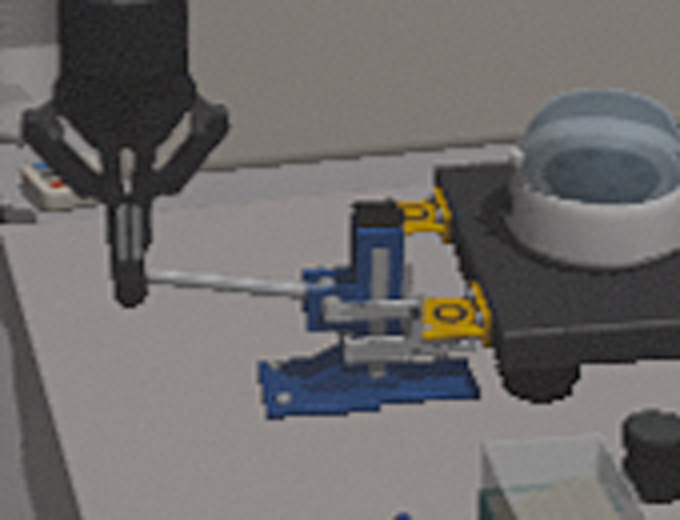

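The fingers sit on the grip at (128,285) in the crop, the toe has risen to the lug and the jack stands flat. I'll continue towards the stop.

>>> {"name": "play_rows", "arguments": {
  "commands": [
    [[0, -0.001, 0.01, 0, 0, 0, 1], [0, -0.002, 0.02, 0, 0, 0, 1], [0, -0.003, 0.03, 0, 0, 0, 1], [0, -0.003, 0.04, 0, 0, 0, 1], [0, -0.003, 0.05, 0, 0, 0, 1], [0, -0.002, 0.06, 0, 0, 0, 1], [0, -0.001, 0.067, 0, 0, 0, 1], [0, 0, 0.072, 0, 0, 0, 1]]
  ]
}}

```text
time: 9.15
tool_pos: [0.327, -0.2488, 0.0837]
tcp_rot: [-2.822, -1.375, 0.002]
wrist_force: [-3.4, 2.8, 7.2]
width: -0.001
grip_force: 3.6
```

>>> {"name": "play_rows", "arguments": {
  "commands": [
    [[0, 0, 0.001, 0, 0, 0, 1], [0, 0, 0.002, 0, 0, 0, 1]]
  ]
}}

```text
time: 9.35
tool_pos: [0.3271, -0.2489, 0.0829]
tcp_rot: [-2.822, -1.375, 0.002]
wrist_force: [-4.9, 3.7, 10.5]
width: -0.001
grip_force: 5.2
```

```bash
python3 - <<'E'
from h import *
s=bot.read_state();print(s['tool_pos'],s['wrist_force'])
E
```

```text
[ 0.32707133 -0.24886545  0.08290131] [-4.94710329  3.69999871 10.47812094]
```

>>> {"name": "play_rows", "arguments": {
  "commands": [
    [[0, 0, 0.0015, 0, 0, 0, 1], [0, 0, 0.0015, 0, 0, 0, 1], [0, 0, 0.0015, 0, 0, 0, 1]]
  ]
}}

```text
time: 9.65
tool_pos: [0.3272, -0.2489, 0.0825]
tcp_rot: [-2.822, -1.375, 0.002]
wrist_force: [-6.3, 4.9, 12.8]
width: -0.0
grip_force: 6.2
```

```bash
python3 - <<'E'
from h import *
s=bot.read_state();print(s['tool_pos'],s['wrist_force'])
S={}
for n in('scene','top'):
    im=bot.read_camera(n);hsv=cv2.cvtColor(im,cv2.COLOR_BGR2HSV);m=cv2.inRange(hsv,(18,120,110),(35,255,255));m=cv2.morphologyEx(m,cv2.MORPH_CLOSE,np.ones((7,7)));k,_,st,ce=cv2.connectedComponentsWithStats(m)
    S[n]=[ce[i] for i in range(1,k) if st[i][4]>60]; print(n,S[n],[st[i] for i in range(1,k) if st[i][4]>60])
    if n=='scene': cv2.imwrite('pics/s7.png',cv2.resize(im[160:290,230:400],None,fx=4,fy=4,interpolation=cv2.INTER_CUBIC))
for a,b in zip(S['scene'],S['top']):
    A=[];B=[]
    for n,p in(('scene',a),('top',b)):
        o,d=ray(cam(n),*p);d/=np.linalg.norm(d);M=np.eye(3)-np.outer(d,d);A.append(M);B.append(M@o)
    print(np.linalg.solve(sum(A),sum(B)))
E
```

```text
[ 0.32715394 -0.24893224  0.08250213] [-6.25571827  4.87358757 12.84271113]
scene [array([335.84761905, 211.31428571]), array([344.46753247, 231.68181818])] [array([325, 205,  18,  11, 105], dtype=int32), array([336, 225,  18,  14, 154], dtype=int32)]
top [array([317.17491749, 182.8679868 ]), array([361.1047619 , 217.91746032])] [array([306, 171,  24,  24, 303], dtype=int32), array([349, 206,  25,  24, 315], dtype=int32)]
[ 0.57916033 -0.26593737  0.05875236]
[ 0.49165414 -0.37476213  0.0666038 ]
```

View pics/s7.png

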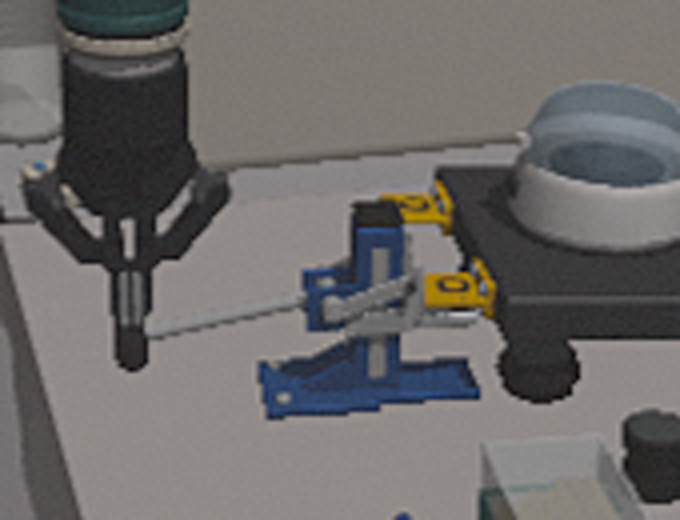

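The handle is down on its stop at 12.8 N. The lug has risen about 27 mm, which puts the saddle near 63 mm as expected, and the slab is clear of the flat pad. The jack hasn't moved, so I'm handing in.

```bash
python3 -c "
from workcell import bot
print(bot.finish_job())"
```

```text
the job is handed in; nothing more can be done
None
```

I centred the jack's saddle to within about 2 mm under the sagging front-right lug, pumped the handle down to its stop (raising the lug about 27 mm, slab clear of the flat pad) and handed the job in at about 10 s with the arm still holding the handle down at 13 N.

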